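# Unbolt and draw out the caged paint crate with the hooked rod

## Task

Take the hooked rod from the rubber mat and, reaching with it into the barred timber bay, slide the bolt fully open; then hook the crate by its upright post and draw it along the bench until it stands upright, wholly clear of the bay and just in front of its mouth. Finally lay the rod back flat on the rubber mat. Move the bolt and the crate with the rod only, never with the gripper, and do not shift or upset the pots and other things standing about.

Things in the scene. Friction and masses are not known exactly. Their poses are not given: they have to be found in the camera images.
- bay: Fixed timber bay, 170 mm deep, 238 high, no floor. Origin: bench level, in the mouth plane, on the crate's line of travel; x points inward (the crate comes out along -x), y left as one looks in. Left: a board, inner face at y = +115 mm. Right: an open frame with end posts, inner face at y = -95 mm; both 18 thick. Guide battens 20 mm high beside the crate, inner faces at y = +65 and -65 mm.
- bay_roof (a point): Middle of the underside of the front roof beam, 205 mm above the bench and 9 mm inside the mouth. The cage roof (front and back beams, steel bars between, top at 238 mm) covers bay x = 0 to 170 mm: the gripper must stay outside, in front of the mouth.
- bolt (a joint): Steel slide bolt: 0 m shot (starts within 8 mm of it), 0.06 m fully open at its stop; slides to the bay's +y against about 1.2 N of friction and stays put. Its bar, 12 mm thick, runs along y at bay x = 55 mm, 90 mm above the bench; its end, at y = -25 mm plus the joint value, blocks the crate's stop plate until over about 45 mm open.
- bolt_tab (a point): Middle of the free part of the bolt's flat upright tab, 124 mm above the bench. The tab is 22 mm wide (bay x), 8 mm thick (y), its top at 145 mm. Shot: bay x = 55, y = 35 mm; fully open: y = 95 mm. Nothing else stands at its height between it and the right side frame; the crate's post stands 40 mm deeper in.
- crate: Wooden crate of paint jars (all fixed in it), 120 x 120 mm, walls 60 mm high, about 0.6 kg, on slippery skids (about 1.5 N to pull). Origin: middle of its underside; axes about as the bay's; starts about 70 mm inside the mouth. Jars and partition are under 80 mm high; a steel stop plate 28 mm wide at its middle rises to 105 mm.
- crate_post (a point): On the axis of the crate's upright round steel post, 12 mm thick, at 120 mm above the bench; the post's top is at 145 mm. It stands 25 mm behind (crate +x of) the crate's origin. It is the thing to hook.
- crate_back (a point): Middle of the crate's back wall outer face, 60 mm behind the crate's origin, 30 mm up. The crate is wholly out when this has come past the mouth plane (bay x = 0).
- rod: Hooked rod, 315 mm long, 0.18 kg, balanced at its origin. x points along it to the hook, z up. Wooden handle 18 mm wide (y), 30 high (z), from x = -110 to +30 mm; then a steel bar 10 x 10 mm on the axis, to x = 205 mm. Origin: on the axis, 15 mm above the handle's underside: grip it here, across y, firmly. It lies on its handle.
- rod_hook (a point): On the rod's hook: an L, a 10 x 10 mm bar across the rod's end at rod x = 200 mm, reaching from the shaft to rod y = +45 mm (to the left, level with the rod). This point lies at rod (200, 30, 0) mm.
- mat: Rubber tool mat fixed on the bench, 350 mm (x) x 140 mm (y), 4 mm thick. Origin: middle of its underside. The rod starts on it, along x, its origin about 50 mm on the -x side of the middle, hook toward +x.
- paint_bottle: Bystander: grey paint bottle, 54 mm thick, 140 mm high, near the bay's right side. Origin: middle of its foot.
- paint_jar: Bystander: white jar, 72 mm thick, 100 mm high, left in front of the bay. Origin: middle of its foot.
- tin: Bystander: steel tin, 74 mm thick, 95 mm high, beyond the crate's way. Origin: middle of its foot.
- brush_mug: Bystander: white cup, 72 mm wide, 90 mm high, to the right of the mat. Origin: middle of its foot.
There are look-alikes about, which are no part of the job. Of the things that look like the crate, the smaller one is meant.

How it is judged:
By the outcome, as a careful person would: the job done as asked, in the order asked, and still so for the second after the job is handed in, with the robot touching nothing.
It also fails if it takes over 54 s, if anything falls off the work surface, if the arm or the gripper's body presses on something with over 40 N, if the wrist force passes 120 N, or if a joint passes its speed limit or range.

## Robot

A 7-joint arm with a two-finger parallel gripper is mounted at the origin on the work surface. World frame = base frame: x ahead of the robot, y to its left, z up, the work surface at z = 0. Lengths are in m, angles in rad, forces in N, time in s.
With the tool pointing down it reaches from about 0.4 to 0.85 m from the base axis. Payload 10.4 kg.
Tool frame: the origin (TCP) lies at the very end of the fingers, on their centre line; the grasp point (between the pads) lies 19 mm behind it; z points along the fingers, y is the line along which they close (so a half turn about z gives the same grasp; the last joint's range is limited). The gripper opens to 87 mm and grips with 3 to 60 N. Pads are 19 mm wide; open, the fingers measure 117 mm over their backs; the gripper's body (75 mm by 190 mm) begins 51 mm behind the grasp point.
Start: joints at [-1.126, 0.332, -0.065, 1.46, 0.022, 1.35, -0.088], TCP at [0.282, 0.558, 0.223] pointing down, gripper open.
Joint ranges: [-2.6, 2.6], [-0.5, 2.12], [-1.47, 1.34], [0.16, 2.42], [-1.27, 4.41], [0.06, 2.06], [-2.6, 2.6]. Speed limits (rad/s): [2.22, 2.22, 2.79, 2.79, 3.14, 3.14, 3.14].

## Interface

Orientations are given as a unit quaternion [x, y, z, w].
In Python, from workcell import arm gives the robot as it stands.
- The arm moves only by the shell command python3 -m inch 'ROWS'. ROWS is JSON, a list of rows, each an object with "dr": the turn, a rotation vector about the tool's x, y, z in degrees, a list of three; "xyz": the shift along the tool's x, y, z in m, a list of three; "jaw": the finger opening in m, from 0 to 0.087. A call has 1 to 20 rows; each row shifts and turns the commanded pose from where the row before left it, along the tool's axes as they then stand; what a row does not reach is not made up. A row lasts 1/12 s, in which the tool goes at most 41.7 mm and 7.16 degrees, less where a joint would pass 70% of its speed; a pose out of reach is approached as far as the arm can. A call with a gripper value outside its range is refused whole. The fingers move at their own pace and stop on an object; the grip force is fixed at half the most. Time passes only in rows, so rows that do not move let the fingers close. It gives the time, the measured TCP pose, the force, the opening and the grip force at its end, in the units of the state.
- arm.read_state(): the state, without advancing time (a new reading comes with each control period).
- arm.get_image(name): name is "scene" or "side" or "wrist"; returns a dict with "frame" (384x512x3 uint8, red, green, blue), "fov_y" (degrees; the focal length in pixels is half the picture's height over the tangent of half this angle, whatever the lens; pixels are square), "cx", "cy" (the principal point, pixels), "R" (3x3) and "t" (3): a world point X has camera coordinates R X + t; the wrist camera has in their place "T_tool_cam" (4x4, takes a point from camera to tool coordinates, whose origin is the TCP and whose axes are the flange's). Camera axes: x right, y down, z forward; pixel columns grow to the right and rows downward; lengths in m; the calibration is good to about 2 mm. The wrist camera is an equidistant fisheye: a pixel r from the principal point sees the ray r / f radians off the axis. A picture is of the moment at which its call begins: read the wrist's pose just before it. There is no depth.
- arm.sign_off(): hands the job in; it is judged then, once.
Trained networks look in a picture, given as the dict that the camera call returned (one of the last four; its "shot" number tells which), for a name from the list of things; names that differ only in an ending like _2 or _b are one class to them, and where a whole thing is asked for, a point or a joint stands for the part that bears it (a point fixed in the world has none). Each returns a list of dicts, best first, with "conf" (0 to 1); they miss things now and then, are a little off and sometimes report something else, mostly with a low value. They report only what shows in the picture. A call takes as long as a camera call. They do not tell look-alikes from the thing itself.
- arm.look_for(picture, target): "point" ([column, row] as shares, 0 to 1, of the picture: columns of its width, rows of its height, amid what is visible of it).
- arm.pinpoint(picture, target): "point" ([column, row] as shares, 0 to 1, of the picture: columns of its width, rows of its height: a listed point, or the origin of a listed thing).
The state is a dict: "time": time; "joint_pos": joint angles; "joint_vel": joint speeds; "joint_efforts": joint torques, N m; "ee_pos": TCP position; "tool_rot": TCP orientation; "ft_force": force on the tool from outside, world axes, zero at the start; "torque": the same for the moment, N m; "gripper_width": finger opening in m; "grip_force": force on a finger pad.
Only numpy, scipy, OpenCV 4.12 (cv2) and the standard library are available. Lean on these libraries where they do the work, as an engineer would, in place of code of your own. Each camera call takes 0.05 s, during which the arm holds its last target. There are 200 camera calls.

## Working session

There is one attempt and no reset: what is moved stays moved. The work goes in short steps, Python scripts to look and compute and a shell command to move; the robot and the scene stay as the last step left them, time stands still between calls to the robot, and variables do not carry over. Pictures are saved under pics/ and viewed, at most 10 in all, crops included, and the job is handed in when it is done.

```bash
ls; mkdir -p pics; cat > h.py <<'E'
import numpy as np, cv2
from workcell import arm
from scipy.spatial.transform import Rotation as Ro
def save(n,p): cv2.imwrite('pics/'+n+'.png',p['frame'][:,:,::-1])
def ray(p,pt,st=None):
    u,v=pt[0]*512,pt[1]*384; f=192/np.tan(np.radians(p['fov_y']/2))
    a=np.array([(u-p['cx'])/f,(v-p['cy'])/f])
    if 'R' in p:
        R=np.array(p['R']);t=np.array(p['t']);d=R.T@np.r_[a,1];return -R.T@t,d/np.linalg.norm(d)
    r=np.linalg.norm(a);d=np.r_[a/r*np.sin(r),np.cos(r)] if r>1e-9 else np.array([0,0,1.])
    T=np.array(p['T_tool_cam']);Rt=Ro.from_quat(st['tool_rot']).as_matrix()
    return Rt@T[:3,3]+np.array(st['ee_pos']),Rt@T[:3,:3]@d
def atz(r,z): o,d=r;return o+d*(z-o[2])/d[2]
def tri(rs):
    A=sum(np.eye(3)-np.outer(d,d) for o,d in rs);b=sum((np.eye(3)-np.outer(d,d))@o for o,d in rs)
    x=np.linalg.solve(A,b);return x,[np.linalg.norm(np.cross(x-o,d)) for o,d in rs]
def proj(p,X):
    f=192/np.tan(np.radians(p['fov_y']/2));c=np.array(p['R'])@X+np.array(p['t']);return np.array([p['cx']+f*c[0]/c[2],p['cy']+f*c[1]/c[2]])
E
cat > a.py <<'E'
from h import *
np.set_printoptions(precision=3,suppress=True)
Z=dict(bay=0,bay_roof=.205,bolt_tab=.124,crate=0,crate_post=.12,crate_back=.03,rod=.019,rod_hook=.019,mat=0,paint_bottle=0,paint_jar=0,tin=0,brush_mug=0)
for c in('scene','side'):
    p=arm.get_image(c);save(c+'0',p);print(c)
    for n,z in Z.items():
        for d in arm.pinpoint(p,n)[:3]:
            if d['conf']>.2: print(n,round(d['conf'],2),np.array(d['point'])*[512,384],atz(ray(p,d['point']),z))
print(arm.read_state()['time'],arm.read_state()['tool_rot'])
E
python3 a.py
```

```text
pics
scene
bay_roof 0.8 [309.811 157.709] [0.531 0.118 0.205]
bolt_tab 0.62 [315.29  173.184] [0.524 0.161 0.124]
crate 0.91 [282.317 156.403] [0.235 0.283 0.   ]
crate 0.75 [321.382 206.4  ] [0.56  0.171 0.   ]
crate_post 0.62 [333.517 180.71 ] [0.588 0.181 0.12 ]
crate_post 0.59 [279.091 126.298] [0.202 0.288 0.12 ]
crate_back 0.93 [262.298 147.494] [0.17  0.232 0.03 ]
crate_back 0.75 [335.718 194.995] [0.571 0.227 0.03 ]
rod 0.96 [195.174 250.483] [ 0.487 -0.298  0.019]
rod_hook 0.78 [246.118 277.517] [ 0.667 -0.246  0.019]
mat 0.7 [203.008 260.006] [ 0.518 -0.293  0.   ]
paint_bottle 0.76 [337.101 253.709] [0.752 0.041 0.   ]
paint_jar 0.91 [261.478 186.202] [0.34  0.086 0.   ]
paint_jar 0.27 [315.597 171.994] [0.398 0.308 0.   ]
tin 0.83 [308.685 270.989] [ 0.748 -0.077  0.   ]
brush_mug 0.92 [127.693 310.618] [ 0.549 -0.553  0.   ]
side
bay_roof 0.65 [221.696 129.907] [0.538 0.1   0.205]
bay_roof 0.26 [287.693 249.6  ] [ 0.381 -0.474  0.205]
bolt_tab 0.53 [209.101 143.117] [0.528 0.173 0.124]
crate 0.72 [223.283 171.686] [0.571 0.159 0.   ]
crate 0.71 [123.699 186.394] [0.239 0.263 0.   ]
crate_post 0.95 [218.522 139.315] [0.571 0.184 0.12 ]
crate_post 0.81 [116.378 149.107] [0.25  0.311 0.12 ]
crate_back 0.73 [126.515 192.691] [0.222 0.18  0.03 ]
crate_back 0.6 [218.317 156.595] [0.584 0.215 0.03 ]
crate_back 0.3 [222.31  171.302] [0.547 0.123 0.03 ]
rod 0.92 [274.176 250.598] [ 0.474 -0.296  0.019]
rod_hook 0.65 [317.491 219.494] [ 0.666 -0.252  0.019]
mat 0.88 [289.587 246.182] [ 0.535 -0.287  0.   ]
paint_bottle 0.6 [285.389 176.294] [ 0.741  0.016 -0.   ]
paint_jar 0.63 [173.312 202.406] [0.342 0.089 0.   ]
tin 0.69 [304.691 189.389] [ 0.749 -0.084  0.   ]
brush_mug 0.73 [220.979 170.995] [ 0.567  0.167 -0.   ]
brush_mug 0.61 [347.904 303.091] [ 0.532 -0.542  0.   ]
brush_mug 0.58 [292.198 248.486] [ 0.536 -0.3   -0.   ]
1.4 [0.232 0.973 0.    0.   ]
```

View pictures.

View pics/scene0.png

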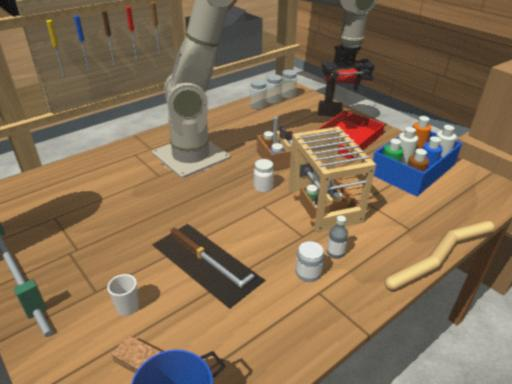

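View pics/side0.png

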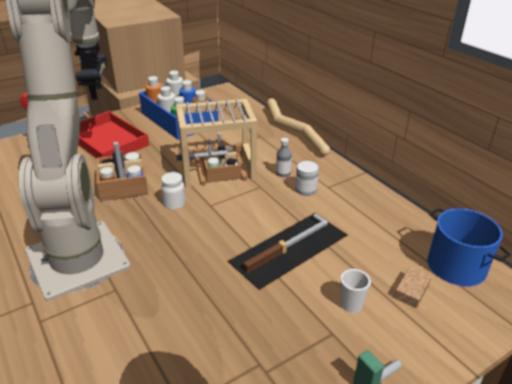

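```bash
python3 -c "
import cv2
a=cv2.imread('pics/scene0.png')[90:290,230:390];b=cv2.imread('pics/side0.png')[90:290,90:290]
cv2.imwrite('pics/crop0.png',cv2.hconcat([cv2.resize(a,(440,550),interpolation=2),cv2.resize(b,(350,550)[:1]+(550,),interpolation=2)]))"
```

```text
(no output)
```

View pics/crop0.png

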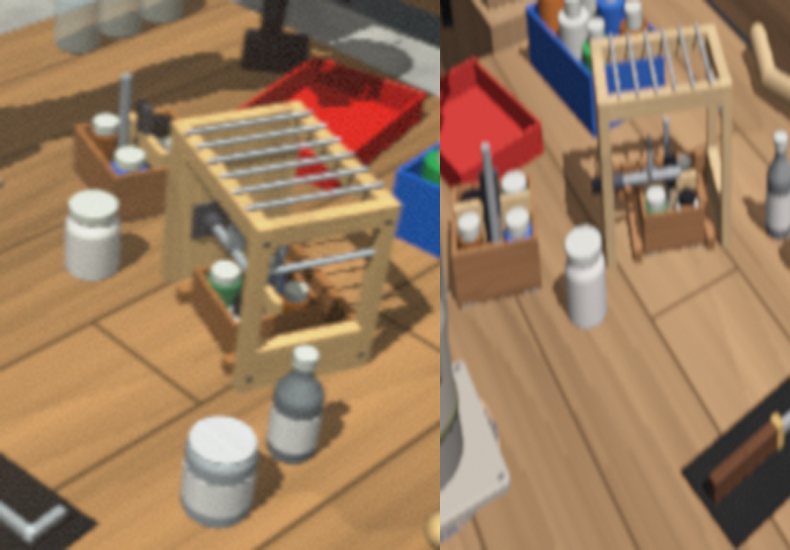

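```bash
python3 - <<'E'
from h import *
np.set_printoptions(precision=3,suppress=True)
p=arm.get_image('scene');q=arm.get_image('side')
for im,c in((p,[(292.5,134.7),(326.4,175.8),(374.7,164.5),(339,127.8)]),(q,[(179.7,126),(254.5,122.5),(250,99),(177,103)])):
    print([atz(ray(im,np.array(x)/[512,384]),.238)[:2] for x in c])
E
python3 -m inch '[{"dr":[0,0,7],"xyz":[0,0,-0.014],"jaw":0.06},{"dr":[0,0,7],"xyz":[0,0,-0.014],"jaw":0.06},{"dr":[0,0,7],"xyz":[0,0,-0.014],"jaw":0.06},{"dr":[0,0,7],"xyz":[0,0,-0.014],"jaw":0.06},{"dr":[0,0,7],"xyz":[0,0,-0.014],"jaw":0.06},{"dr":[0,0,7],"xyz":[0,0,-0.014],"jaw":0.06},{"dr":[0,0,7],"xyz":[0,0,-0.014],"jaw":0.06},{"dr":[0,0,7],"xyz":[0,0,-0.014],"jaw":0.06},{"dr":[0,0,7],"xyz":[0,0,-0.014],"jaw":0.06},{"dr":[0,0,7],"xyz":[0,0,-0.014],"jaw":0.06},{"dr":[0,0,7],"xyz":[0,0,-0.014],"jaw":0.06},{"dr":[0,0,7],"xyz":[0,0,-0.014],"jaw":0.06},{"dr":[0,0,7],"xyz":[0,0,-0.014],"jaw":0.06},{"dr":[0,0,7],"xyz":[0,0,-0.014],"jaw":0.06}]'
```

```text
[array([0.432, 0.134]), array([0.664, 0.048]), array([0.713, 0.203]), array([0.495, 0.289])]
[array([0.411, 0.139]), array([0.62 , 0.033]), array([0.702, 0.187]), array([0.476, 0.293])]
time: 2.67
ee_pos: [0.2817, 0.5578, 0.4193]
tool_rot: [0.888, 0.461, 0.0, -0.0]
ft_force: [0.5, -0.4, 1.2]
gripper_width: 0.06
grip_force: 0.0
```

```bash
python3 -m inch '[{"dr":[0,0,0],"xyz":[-0.0175,0.0345,0],"jaw":0.06},{"dr":[0,0,0],"xyz":[-0.0175,0.0345,0],"jaw":0.06},{"dr":[0,0,0],"xyz":[-0.0175,0.0345,0],"jaw":0.06},{"dr":[0,0,0],"xyz":[-0.0175,0.0345,0],"jaw":0.06},{"dr":[0,0,0],"xyz":[-0.0175,0.0345,0],"jaw":0.06},{"dr":[0,0,0],"xyz":[-0.0175,0.0345,0],"jaw":0.06},{"dr":[0,0,0],"xyz":[-0.0175,0.0345,0],"jaw":0.06},{"dr":[0,0,0],"xyz":[-0.0175,0.0345,0],"jaw":0.06},{"dr":[0,0,0],"xyz":[-0.0175,0.0345,0],"jaw":0.06},{"dr":[0,0,0],"xyz":[-0.0175,0.0345,0],"jaw":0.06},{"dr":[0,0,0],"xyz":[-0.0175,0.0345,0],"jaw":0.06},{"dr":[0,0,0],"xyz":[-0.0175,0.0345,0],"jaw":0.06}]'
cat > w.py <<'E'
from h import *
import sys,pickle
np.set_printoptions(precision=4,suppress=True)
Z=dict(bay=0,bay_roof=.205,bolt_tab=.124,crate=0,crate_post=.12,crate_back=.03,rod=.019,rod_hook=.019,mat=0)
names=sys.argv[2].split(',')
st=arm.read_state();p=arm.get_image('wrist');save(sys.argv[1],p)
print(p['cx'],p['cy'],p['fov_y'],np.array(p['T_tool_cam']))
out={}
for n in names:
    for d in arm.pinpoint(p,n)[:3]:
        if d['conf']>.2:
            r=ray(p,d['point'],st);out.setdefault(n,[]).append(r);print(n,round(d['conf'],2),np.array(d['point'])*[512,384],atz(r,Z[n]))
pickle.dump((out,st),open('pics/'+sys.argv[1]+'.pkl','wb'))
E
python3 w.py w1 bay,bay_roof,bolt_tab,crate_post,crate
```

```text
time: 3.67
ee_pos: [0.5024, 0.1472, 0.4189]
tool_rot: [0.886, 0.463, 0.0, -0.0]
ft_force: [-0.1, -0.6, 0.5]
gripper_width: 0.0601
grip_force: 0.0
255.9470823517024 188.90839280814131 65.70646984690485 [[-0.0001 -0.9685 -0.2492  0.068 ]
 [ 1.     -0.     -0.0002  0.0015]
 [ 0.0002 -0.2492  0.9685 -0.1621]
 [ 0.      0.      0.      1.    ]]
bay_roof 0.59 [290.0992 173.4912] [0.5354 0.1147 0.205 ]
bolt_tab 0.91 [258.2016 140.0832] [0.5225 0.1675 0.124 ]
bolt_tab 0.74 [209.2032 215.808 ] [0.3863 0.1123 0.124 ]
crate_post 0.96 [277.7088 111.5136] [0.5723 0.1868 0.12  ]
crate_post 0.72 [ 94.5152 209.5872] [0.2116 0.2408 0.12  ]
crate 0.95 [125.0816 173.7984] [0.2472 0.2663 0.    ]
crate 0.73 [276.3776 124.3008] [0.5639 0.1636 0.    ]
```

```bash
python3 -m inch '[{"dr":[0,0,0],"xyz":[-0.038,0.0,0],"jaw":0.06},{"dr":[0,0,0],"xyz":[-0.038,0.0,0],"jaw":0.06},{"dr":[0,0,0],"xyz":[-0.038,0.0,0],"jaw":0.06},{"dr":[0,0,0],"xyz":[-0.038,0.0,0],"jaw":0.06},{"dr":[0,0,0],"xyz":[-0.038,0.0,0],"jaw":0.06},{"dr":[0,0,0],"xyz":[-0.038,0.0,0],"jaw":0.06}]'
python3 w.py w2 bay,bay_roof,bolt_tab,crate_post,crate
```

```text
time: 4.47
ee_pos: [0.3706, -0.0382, 0.4185]
tool_rot: [0.886, 0.465, 0.0, 0.0]
ft_force: [0.2, -0.0, 1.5]
gripper_width: 0.0598
grip_force: 0.0
255.9470823517024 188.90839280814131 65.70646984690485 [[-0.0001 -0.9685 -0.2492  0.068 ]
 [ 1.     -0.     -0.0002  0.0015]
 [ 0.0002 -0.2492  0.9685 -0.1621]
 [ 0.      0.      0.      1.    ]]
bay_roof 0.71 [294.8096   1.9968] [0.5368 0.1123 0.205 ]
crate_post 0.96 [82.0224 71.808 ] [0.2153 0.2607 0.12  ]
crate 0.88 [278.3744   8.6016] [0.5695 0.1696 0.    ]
crate 0.76 [117.4016  62.8992] [0.2428 0.2791 0.    ]
```

```bash
python3 -c "
import cv2
a=cv2.imread('pics/w1.png');b=cv2.imread('pics/w2.png')
cv2.imwrite('pics/w12.png',cv2.hconcat([cv2.resize(a,(400,300)),cv2.resize(b,(400,300))]))"
```

```text
(no output)
```

View pics/w12.png

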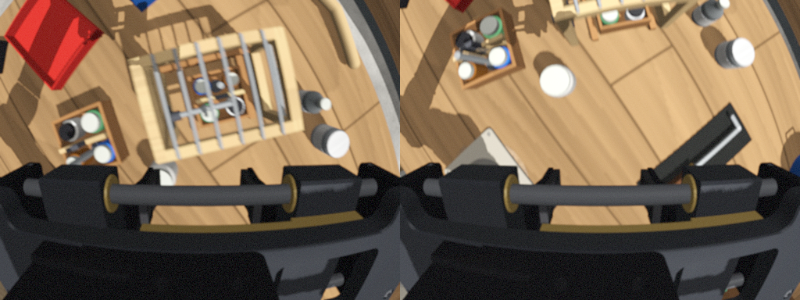

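```bash
python3 - <<'E'
from h import *
import pickle
np.set_printoptions(precision=3,suppress=True)
a=cv2.imread('pics/w1.png');cv2.imwrite('pics/w1c.png',cv2.resize(a[20:220,150:400],(750,600),interpolation=2))
o1,s=pickle.load(open('pics/w1.pkl','rb'));o2,_=pickle.load(open('pics/w2.pkl','rb'))
print(tri([o1['bay_roof'][0],o2['bay_roof'][0]]))
E
```

```text
(array([0.536, 0.113, 0.203]), [np.float64(0.0012497824000527187), np.float64(0.0012497824000525751)])
```

View pics/w1c.png

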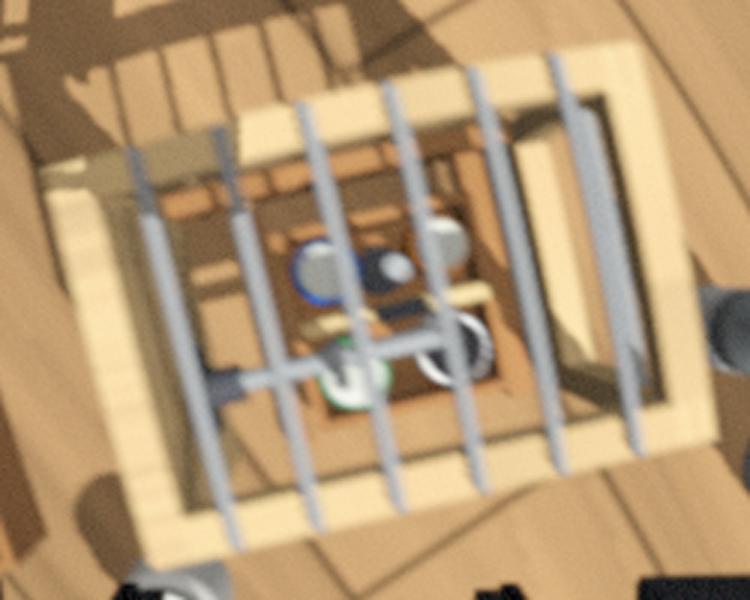

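```bash
python3 - <<'E'
from h import *
import pickle
np.set_printoptions(precision=4,suppress=True)
o1,s=pickle.load(open('pics/w1.pkl','rb'));p=arm.get_image('wrist')
loc=np.array([[0,.133],[0,-.113],[.170,.133],[.170,-.113]])
W=np.array([atz(ray(p,(np.array(c)/3+[150,20])/[512,384],s),.238)[:2] for c in((150,568),(715,440),(40,172),(640,42))])
print(W)
lc=loc-loc.mean(0);wc=W-W.mean(0)
th=np.arctan2((lc[:,0]*wc[:,1]-lc[:,1]*wc[:,0]).sum(),(lc*wc).sum());R=np.array([[np.cos(th),-np.sin(th)],[np.sin(th),np.cos(th)]])
t=W.mean(0)-R@loc.mean(0);print(np.degrees(th),t,(W-(loc@R.T+t)))
for n,X in(('roof',(.5357,.1135)),('tab',(.5225,.1675)),('post',(.5723,.1868))): print(n,R.T@(np.array(X)-t))
E
```

```text
[[0.4209 0.1479]
 [0.6448 0.0589]
 [0.48   0.3028]
 [0.7068 0.2137]]
68.4994419811913 [0.5413 0.0981] [[ 0.0033  0.0011]
 [-0.0016  0.0022]
 [ 0.0002 -0.0021]
 [-0.002  -0.0011]]
roof [0.0123 0.0108]
tab [0.0577 0.0429]
post [0.0939 0.0036]
```

```bash
python3 -m inch '[{"dr":[0,0,0],"xyz":[-0.0133,0.026,0.017],"jaw":0.06},{"dr":[0,0,0],"xyz":[-0.0133,0.026,0.017],"jaw":0.06},{"dr":[0,0,0],"xyz":[-0.0133,0.026,0.017],"jaw":0.06},{"dr":[0,0,0],"xyz":[-0.0133,0.026,0.017],"jaw":0.06},{"dr":[0,0,0],"xyz":[-0.0133,0.026,0.017],"jaw":0.06},{"dr":[0,0,0],"xyz":[-0.0133,0.026,0.017],"jaw":0.06},{"dr":[0,0,0],"xyz":[-0.0133,0.026,0.017],"jaw":0.06},{"dr":[0,0,0],"xyz":[-0.0133,0.026,0.017],"jaw":0.06},{"dr":[0,0,0],"xyz":[-0.0133,0.026,0.017],"jaw":0.06},{"dr":[0,0,0],"xyz":[-0.0133,0.026,0.017],"jaw":0.06},{"dr":[0,0,7],"xyz":[0,0,0],"jaw":0.06},{"dr":[0,0,7],"xyz":[0,0,0],"jaw":0.06},{"dr":[0,0,7],"xyz":[0,0,0],"jaw":0.06},{"dr":[0,0,7],"xyz":[0,0,0],"jaw":0.06},{"dr":[0,0,7],"xyz":[0,0,0],"jaw":0.06},{"dr":[0,0,7],"xyz":[0,0,0],"jaw":0.06},{"dr":[0,0,7],"xyz":[0,0,0],"jaw":0.06},{"dr":[0,0,0],"xyz":[0,0,0],"jaw":0.06}]'
python3 w.py w3 rod,rod_hook,mat
```

```text
time: 6.32
ee_pos: [0.51, -0.2938, 0.2478]
tool_rot: [0.999, 0.052, -0.001, 0.0]
ft_force: [0.6, 0.7, 0.4]
gripper_width: 0.0601
grip_force: 0.0
255.9470823517024 188.90839280814131 65.70646984690485 [[-0.0001 -0.9685 -0.2492  0.0691]
 [ 1.     -0.0001  0.0002  0.0007]
 [-0.0002 -0.2492  0.9685 -0.1621]
 [ 0.      0.      0.      1.    ]]
rod 0.86 [252.2112 183.2064] [ 0.4856 -0.2923  0.019 ]
rod_hook 0.69 [228.3008  42.3168] [ 0.6705 -0.2417  0.019 ]
mat 0.77 [257.6896 148.1088] [ 0.5315 -0.295   0.    ]
```

View pics/w3.png

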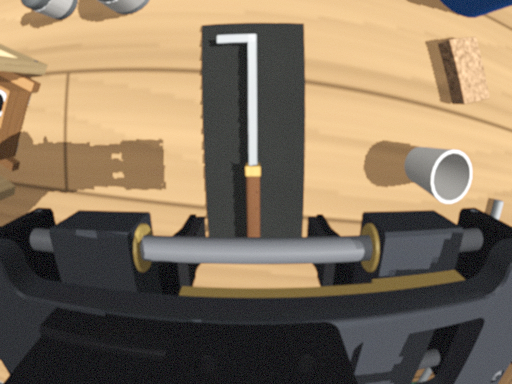

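```bash
python3 - <<'E'
from h import *
import pickle
np.set_printoptions(precision=4,suppress=True)
o1,s=pickle.load(open('pics/w3.pkl','rb'));p=arm.get_image('wrist')
R=Ro.from_quat(s['tool_rot']).as_matrix();print(s['ee_pos'],np.degrees(np.arctan2(R[1,0],R[0,0])))
for n,c,z in(('ferr top',(252.5,165),.027),('ferr bot',(253,178),.034),('handle',(253.5,234),.034),('end',(251.5,38),.024),('hooktip',(217,40),.024),('shaft',(252.5,150),.024),('shaft2',(251.5,50),.024)):
    print(n,atz(ray(p,np.array(c)/[512,384],s),z))
for n,z in(('rod',.019),('rod_hook',.019),('mat',0)):
    print(n,[(round(d['conf'],2),atz(ray(p,d['point'],s),z)) for d in arm.pinpoint(p,n)[:1]])
E
```

```text
[ 0.51   -0.2938  0.2478] 5.999970152150586
ferr top [ 0.5119 -0.2901  0.027 ]
ferr bot [ 0.4962 -0.2924  0.034 ]
handle [ 0.4182 -0.301   0.034 ]
end [ 0.6779 -0.2714  0.024 ]
hooktip [ 0.6716 -0.2273  0.024 ]
shaft [ 0.5311 -0.2881  0.024 ]
shaft2 [ 0.6615 -0.2732  0.024 ]
rod [(0.64, array([ 0.4827, -0.292 ,  0.019 ]))]
rod_hook [(0.66, array([ 0.6689, -0.2407,  0.019 ]))]
mat [(0.7, array([ 0.5316, -0.2891,  0.    ]))]
```

```bash
python3 -m inch '[{"dr":[0,0,-0.5],"xyz":[-0.035,-0.003,0],"jaw":0.06},{"dr":[0,0,0],"xyz":[0,0,0.035],"jaw":0.06},{"dr":[0,0,0],"xyz":[0,0,0.035],"jaw":0.06},{"dr":[0,0,0],"xyz":[0,0,0.035],"jaw":0.06},{"dr":[0,0,0],"xyz":[0,0,0.035],"jaw":0.06},{"dr":[0,0,0],"xyz":[0,0,0.035],"jaw":0.06},{"dr":[0,0,0],"xyz":[0,0,0.035],"jaw":0.06},{"dr":[0,0,0],"xyz":[0,0,0.02],"jaw":0.06},{"dr":[0,0,0],"xyz":[0,0,0.010],"jaw":0.06},{"dr":[0,0,0],"xyz":[0,0,0],"jaw":0.06}]'
python3 -m inch '[{"dr":[0,0,0],"xyz":[0,0,0],"jaw":0.0},{"dr":[0,0,0],"xyz":[0,0,0],"jaw":0.0},{"dr":[0,0,0],"xyz":[0,0,0],"jaw":0.0},{"dr":[0,0,0],"xyz":[0,0,0],"jaw":0.0},{"dr":[0,0,0],"xyz":[0,0,0],"jaw":0.0},{"dr":[0,0,0],"xyz":[0,0,0],"jaw":0.0}]'
```

```text
time: 7.55
ee_pos: [0.4729, -0.2954, 0.0074]
tool_rot: [0.998, 0.059, -0.001, -0.001]
ft_force: [0.5, 0.6, 0.1]
gripper_width: 0.0599
grip_force: 0.0
time: 8.05
ee_pos: [0.4743, -0.2958, 0.0093]
tool_rot: [0.998, 0.059, 0.0, -0.0]
ft_force: [-0.5, 0.5, 0.4]
gripper_width: 0.0276
grip_force: 0.0
```

```bash
python3 -m inch '[{"dr":[0,0,0],"xyz":[0,0,0],"jaw":0.0},{"dr":[0,0,0],"xyz":[0,0,0],"jaw":0.0},{"dr":[0,0,0],"xyz":[0,0,0],"jaw":0.0},{"dr":[0,0,0],"xyz":[0,0,0],"jaw":0.0},{"dr":[0,0,0],"xyz":[0,0,-0.02],"jaw":0.0},{"dr":[0,0,0],"xyz":[0,0,-0.035],"jaw":0.0},{"dr":[0,0,0],"xyz":[0,0,-0.035],"jaw":0.0},{"dr":[0,0,0],"xyz":[0,0,-0.035],"jaw":0.0},{"dr":[0,0,0],"xyz":[0,0,0],"jaw":0.0}]'
python3 - <<'E'
from h import *
np.set_printoptions(precision=4,suppress=True)
s=arm.read_state();R=Ro.from_quat(s['tool_rot']).as_matrix();print(s['ee_pos'],R[:,0])
p=arm.get_image('wrist');save('w4',p)
q=arm.get_image('side');save('s4',q)
o=np.array(s['ee_pos'])
for n in('rod','rod_hook'):
    for im in(p,q):
        for d in arm.pinpoint(im,n)[:1]: print(n,d['conf'],np.array(d['point'])*[512,384],(atz(ray(im,d['point'],s),o[2]+.010)-o)@R)
b=p['frame'][:240,130:380];cv2.imwrite('pics/w4c.png',cv2.hconcat([cv2.resize(b,(400,384)),cv2.resize(q['frame'][130:330,180:380],(384,384))])[:,:,::-1])
E
```

```text
time: 8.8
ee_pos: [0.4759, -0.2982, 0.1394]
tool_rot: [0.998, 0.058, 0.003, 0.002]
ft_force: [0.2, -0.8, -2.1]
gripper_width: 0.018
grip_force: 29.9
[ 0.4759 -0.2982  0.1394] [0.9933 0.1157 0.0061]
rod 0.62 [254.5152 229.5168] [ 0.0068 -0.     -0.01  ]
rod 0.75 [281.2928 214.8864] [ 0.0087  0.0089 -0.0099]
rod_hook 0.74 [320.9216 186.5856] [ 0.186  -0.0162 -0.0089]
```

View pics/w4c.png

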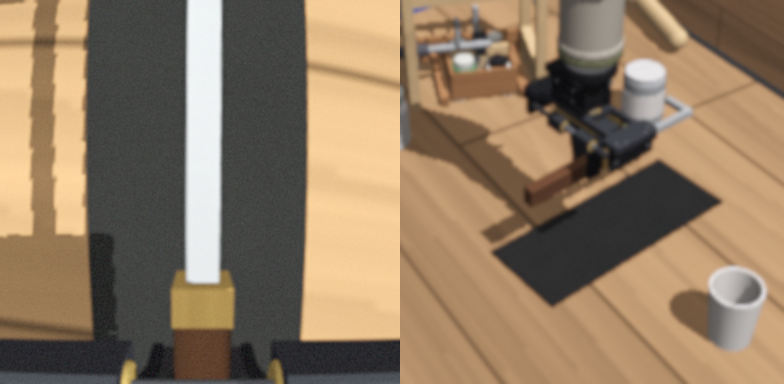

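```bash
python3 -m inch '[{"dr":[0,0,-5],"xyz":[0,0,0],"jaw":0.0},{"dr":[0,0,-6.4],"xyz":[0,0,0],"jaw":0.0},{"dr":[0,0,-6.4],"xyz":[0,0,0],"jaw":0.0},{"dr":[0,0,-6.4],"xyz":[0,0,0],"jaw":0.0},{"dr":[0,0,-6.4],"xyz":[0,0,0],"jaw":0.0},{"dr":[0,0,-6.4],"xyz":[0,0,0],"jaw":0.0},{"dr":[0,0,-6.4],"xyz":[0,0,0],"jaw":0.0},{"dr":[0,0,-6.4],"xyz":[0,0,0],"jaw":0.0},{"dr":[0,0,-6.4],"xyz":[0,0,0],"jaw":0.0},{"dr":[0,0,-5.7],"xyz":[0,0,0],"jaw":0.0},{"dr":[0,0,0],"xyz":[0.02,-0.008,0.003],"jaw":0.0},{"dr":[0,0,0],"xyz":[0.03,-0.011,0.005],"jaw":0.0},{"dr":[0,0,0],"xyz":[0.03,-0.011,0.005],"jaw":0.0},{"dr":[0,0,0],"xyz":[0.03,-0.011,0.005],"jaw":0.0},{"dr":[0,0,0],"xyz":[0.03,-0.011,0.005],"jaw":0.0},{"dr":[0,0,0],"xyz":[0.023,-0.007,0.002],"jaw":0.0},{"dr":[0,0,0],"xyz":[0,0,0],"jaw":0.0},{"dr":[0,0,0],"xyz":[0,0,0],"jaw":0.0}]'
cat > b.py <<'E'
from h import *
import sys
np.set_printoptions(precision=4,suppress=True)
th=np.radians(68.5);B=np.array([[np.cos(th),-np.sin(th)],[np.sin(th),np.cos(th)]]);t=np.array([.5413,.0981])
F=lambda X:np.r_[B.T@(X[:2]-t),X[2]]
s=arm.read_state();R=Ro.from_quat(s['tool_rot']).as_matrix();o=np.array(s['ee_pos'])
print('t',s['time'],'TCP F',F(o),'yaw',np.degrees(np.arctan2(R[1,0],R[0,0])),'tilt x,y',R[2,:2],'hook F',F(o+R@[.2,-.03,-.01]),'tip',F(o+R@[.2,-.045,-.01]))
Z=dict(rod_hook=o[2]+.01,bolt_tab=.124,crate_post=.12,bay_roof=.205,crate_back=.03)
tag=sys.argv[1]
if tag!='-':
    for c in sys.argv[3].split(','):
        s=arm.read_state();p=arm.get_image(c);save(tag+c,p)
        for n in sys.argv[2].split(','):
            for d in arm.pinpoint(p,n)[:2]:
                if d['conf']>.25: print(c,n,round(d['conf'],2),np.array(d['point'])*[512,384],F(atz(ray(p,d['point'],s),Z[n])))
E
python3 b.py b1 rod_hook,bolt_tab,crate_post,bay_roof wrist,scene,side
```

```text
time: 10.6
ee_pos: [0.4781, -0.1211, 0.108]
tool_rot: [0.825, 0.565, -0.001, -0.001]
ft_force: [-0.1, 0.2, -0.6]
gripper_width: 0.0176
grip_force: 29.9
t 10.6 TCP F [-0.2271 -0.0216  0.108 ] yaw 68.77101588192289 tilt x,y [-0.0003 -0.0016] hook F [-0.0273  0.0094  0.118 ] tip [-0.0274  0.0244  0.1181]
scene rod_hook 0.74 [292.4032 183.0144] [-0.0378  0.0168  0.118 ]
scene rod_hook 0.71 [336.5888 256.0896] [-0.049  -0.3281  0.118 ]
scene bolt_tab 0.64 [311.3984 157.0176] [0.0805 0.1355 0.124 ]
scene bolt_tab 0.6 [316.416 170.496] [0.0626 0.0528 0.124 ]
scene crate_post 0.72 [336.6912 179.2896] [ 0.108  -0.0087  0.12  ]
scene crate_post 0.59 [277.8112 125.6064] [0.0498 0.3922 0.12  ]
scene bay_roof 0.86 [307.4048 155.9808] [0.012  0.0284 0.205 ]
side rod_hook 0.63 [222.976  159.2832] [-0.0383  0.0079  0.118 ]
side bolt_tab 0.41 [211.4048 147.3024] [0.035  0.0359 0.124 ]
side crate_post 0.85 [116.6848 149.1072] [0.0907 0.3477 0.12  ]
side crate_post 0.76 [220.5184 137.2032] [ 0.1046 -0.0051  0.12  ]
side bay_roof 0.56 [221.3888 132.7104] [-0.0179  0.0072  0.205 ]
```

```bash
python3 -m inch '[{"dr":[0,0,0],"xyz":[0,0.009,-0.006],"jaw":0.0},{"dr":[0,0,0],"xyz":[0.02,0,0],"jaw":0.0},{"dr":[0,0,0],"xyz":[0.022,0,0],"jaw":0.0},{"dr":[0,0,0],"xyz":[0.022,0,0],"jaw":0.0},{"dr":[0,0,0],"xyz":[0.022,0,0],"jaw":0.0},{"dr":[0,0,0],"xyz":[0,0,0],"jaw":0.0},{"dr":[0,0,0],"xyz":[0,0,0],"jaw":0.0}]'
python3 b.py b2 rod_hook,bolt_tab,crate_post scene,side
python3 -c "
import cv2
a=cv2.imread('pics/b2scene.png')[120:240,280:380];b=cv2.imread('pics/b2side.png')[90:210,160:260]
cv2.imwrite('pics/b2c.png',cv2.hconcat([cv2.resize(x,(400,480),interpolation=2) for x in(a,b)]))"
```

```text
time: 11.93
ee_pos: [0.5185, -0.0446, 0.1148]
tool_rot: [0.825, 0.565, -0.0, -0.0]
ft_force: [-0.3, -1.0, -0.7]
gripper_width: 0.0181
grip_force: 29.9
t 11.9333 TCP F [-0.1411 -0.0311  0.1148] yaw 68.7487631237765 tilt x,y [-0.0003 -0.0002] hook F [ 0.0587 -0.0002  0.1247] tip [0.0587 0.0148 0.1247]
scene rod_hook 0.91 [323.0208 179.0976] [ 0.0621 -0.0006  0.1248]
scene bolt_tab 0.45 [313.3952 169.3056] [0.0558 0.0623 0.124 ]
scene crate_post 0.92 [276.992  122.6112] [0.0552 0.4165 0.12  ]
scene crate_post 0.74 [334.6944 178.9056] [ 0.1027 -0.0048  0.12  ]
side rod_hook 0.32 [172.3904 203.0976] [-0.2543  0.1851  0.1248]
side bolt_tab 0.38 [206.7968 146.688 ] [0.042  0.0505 0.124 ]
side crate_post 0.73 [220.0064 139.0848] [ 0.0918 -0.0014  0.12  ]
side crate_post 0.56 [116.1216 152.2176] [0.0705 0.3491 0.12  ]
```

View pics/b2c.png

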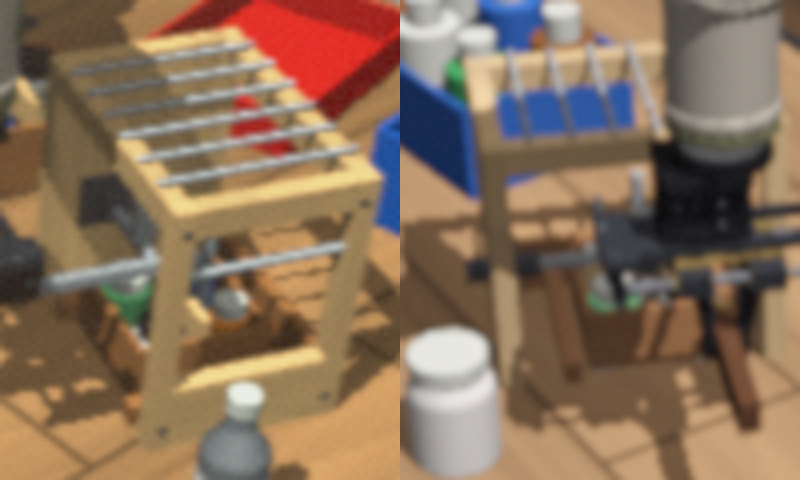

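```bash
python3 -m inch '[{"dr":[0,0,0],"xyz":[0,-0.008,0],"jaw":0.0},{"dr":[0,0,0],"xyz":[0,-0.008,0],"jaw":0.0},{"dr":[0,0,0],"xyz":[0,-0.008,0],"jaw":0.0},{"dr":[0,0,0],"xyz":[0,-0.008,0],"jaw":0.0},{"dr":[0,0,0],"xyz":[0,-0.008,0],"jaw":0.0},{"dr":[0,0,0],"xyz":[0,0,0],"jaw":0.0}]'
python3 b.py -
python3 -m inch '[{"dr":[0,0,0],"xyz":[0,-0.008,0],"jaw":0.0},{"dr":[0,0,0],"xyz":[0,-0.008,0],"jaw":0.0},{"dr":[0,0,0],"xyz":[0,-0.008,0],"jaw":0.0},{"dr":[0,0,0],"xyz":[0,-0.006,0],"jaw":0.0},{"dr":[0,0,0],"xyz":[0,0,0],"jaw":0.0}]'
python3 b.py b3 rod_hook,bolt_tab,crate_post scene,side
```

```text
time: 12.83
ee_pos: [0.4796, -0.0304, 0.1149]
tool_rot: [0.826, 0.564, 0.0, -0.001]
ft_force: [0.6, -0.2, -1.5]
gripper_width: 0.0177
grip_force: 29.9
t 12.8333 TCP F [-0.1422  0.0103  0.1149] yaw 68.62618096389679 tilt x,y [ 0.0013 -0.001 ] hook F [0.0577 0.0408 0.1252] tip [0.0577 0.0558 0.1252]
time: 13.25
ee_pos: [0.4524, -0.0196, 0.115]
tool_rot: [0.826, 0.564, 0.0, -0.001]
ft_force: [0.9, -1.4, -1.2]
gripper_width: 0.0176
grip_force: 29.9
t 13.25 TCP F [-0.1421  0.0396  0.115 ] yaw 68.63687417328696 tilt x,y [ 0.0013 -0.0007] hook F [0.0578 0.0701 0.1252] tip [0.0578 0.0851 0.1253]
scene rod_hook 0.81 [311.7056 167.1936] [0.0549 0.0745 0.125 ]
scene bolt_tab 0.65 [310.016  164.5824] [0.0565 0.0924 0.124 ]
scene crate_post 0.56 [276.7872 126.1056] [0.0445 0.3895 0.12  ]
scene crate_post 0.52 [321.024  207.7824] [-0.0039 -0.1304  0.12  ]
side bolt_tab 0.67 [218.0096 130.7136] [ 0.1456 -0.0023  0.124 ]
side crate_post 0.73 [116.3776 150.4896] [0.0817 0.3485 0.12  ]
```

```bash
python3 -m inch '[{"dr":[0,0,0],"xyz":[0,-0.004,0],"jaw":0.0},{"dr":[0,0,0],"xyz":[0,-0.004,0],"jaw":0.0},{"dr":[0,0,0],"xyz":[0,0,0],"jaw":0.0}]'
python3 b.py -
python3 -m inch '[{"dr":[0,0,0],"xyz":[0,-0.003,0],"jaw":0.0},{"dr":[0,0,0],"xyz":[0,-0.003,0],"jaw":0.0},{"dr":[0,0,0],"xyz":[0,0,0],"jaw":0.0}]'
python3 b.py -
```

```text
time: 13.9
ee_pos: [0.445, -0.0172, 0.1149]
tool_rot: [0.826, 0.563, -0.0, -0.0]
ft_force: [0.7, -0.9, -2.3]
gripper_width: 0.0177
grip_force: 30.0
t 13.9 TCP F [-0.1425  0.0473  0.1149] yaw 68.58680449789979 tilt x,y [ 0.0003 -0.0005] hook F [0.0574 0.0776 0.1249] tip [0.0574 0.0926 0.1249]
time: 14.15
ee_pos: [0.4398, -0.0151, 0.115]
tool_rot: [0.826, 0.563, 0.0, -0.0]
ft_force: [2.0, -2.4, -1.6]
gripper_width: 0.018
grip_force: 30.1
t 14.15 TCP F [-0.1425  0.053   0.115 ] yaw 68.57586280261542 tilt x,y [0.0005 0.    ] hook F [0.0574 0.0833 0.1251] tip [0.0574 0.0983 0.1251]
```

```bash
python3 -m inch '[{"dr":[0,0,0],"xyz":[0,-0.003,0],"jaw":0.0},{"dr":[0,0,0],"xyz":[0,0,0],"jaw":0.0},{"dr":[0,0,0],"xyz":[0,0,0],"jaw":0.0}]'
python3 b.py -
python3 -m inch '[{"dr":[0,0,0],"xyz":[0,-0.003,0],"jaw":0.0},{"dr":[0,0,0],"xyz":[0,0,0],"jaw":0.0}]'
python3 b.py -
```

```text
time: 14.4
ee_pos: [0.4375, -0.0143, 0.1151]
tool_rot: [0.826, 0.563, 0.0, 0.0]
ft_force: [2.8, -2.6, -1.6]
gripper_width: 0.0178
grip_force: 30.5
t 14.4 TCP F [-0.1426  0.0554  0.1151] yaw 68.56220609904523 tilt x,y [0.0004 0.0005] hook F [0.0574 0.0856 0.1251] tip [0.0574 0.1006 0.1251]
time: 14.57
ee_pos: [0.4345, -0.0132, 0.115]
tool_rot: [0.826, 0.563, 0.0, 0.0]
ft_force: [3.5, -3.9, -1.5]
gripper_width: 0.0181
grip_force: 31.0
t 14.5667 TCP F [-0.1427  0.0586  0.115 ] yaw 68.5554268880999 tilt x,y [0.0001 0.0003] hook F [0.0573 0.0888 0.125 ] tip [0.0573 0.1038 0.125 ]
```

```bash
python3 -m inch '[{"dr":[0,0,0],"xyz":[0,0.01,0],"jaw":0.0},{"dr":[0,0,0],"xyz":[0,0.02,0],"jaw":0.0},{"dr":[0,0,0],"xyz":[0,0.025,0],"jaw":0.0},{"dr":[0,0,0],"xyz":[0,0.025,0],"jaw":0.0},{"dr":[0,0,0],"xyz":[0,0.025,0],"jaw":0.0},{"dr":[0,0,0],"xyz":[0,0.016,0],"jaw":0.0},{"dr":[0,0,0],"xyz":[0,0,0],"jaw":0.0},{"dr":[0,0,0],"xyz":[0,0,0],"jaw":0.0}]'
python3 b.py b4 rod_hook,bolt_tab,crate_post scene,side
python3 - <<'E'
import cv2
from h import *
p=arm.get_image('wrist')
a=cv2.imread('pics/b4scene.png')[130:230,280:380]
cv2.imwrite('pics/b4c.png',cv2.hconcat([cv2.resize(a,(400,400),interpolation=2),cv2.resize(p['frame'][0:240,140:380,::-1],(400,400),interpolation=2)]))
E
```

```text
time: 15.23
ee_pos: [0.5468, -0.0571, 0.1141]
tool_rot: [0.826, 0.564, -0.001, -0.0]
ft_force: [-0.8, 0.3, -2.5]
gripper_width: 0.0178
grip_force: 29.9
t 15.2333 TCP F [-0.1424 -0.062   0.1141] yaw 68.61905748673203 tilt x,y [-0.0014 -0.0017] hook F [ 0.0576 -0.0316  0.1239] tip [ 0.0576 -0.0166  0.1239]
scene rod_hook 0.83 [325.3248 184.5888] [ 0.0567 -0.0301  0.1241]
scene bolt_tab 0.5 [308.7872 167.3088] [0.0458 0.0781 0.124 ]
scene crate_post 0.55 [334.6944 180.5952] [ 0.0985 -0.0135  0.12  ]
side rod_hook 0.73 [220.8768 132.7872] [ 0.1284 -0.01    0.1241]
side rod_hook 0.61 [173.4144 201.984 ] [-0.2487  0.1819  0.1241]
side bolt_tab 0.42 [195.584  146.1888] [0.0526 0.0872 0.124 ]
side crate_post 0.98 [114.8928 150.4896] [0.0827 0.3534 0.12  ]
side crate_post 0.62 [306.0224 190.1184] [-0.2598 -0.2071  0.12  ]
```

View pics/b4c.png

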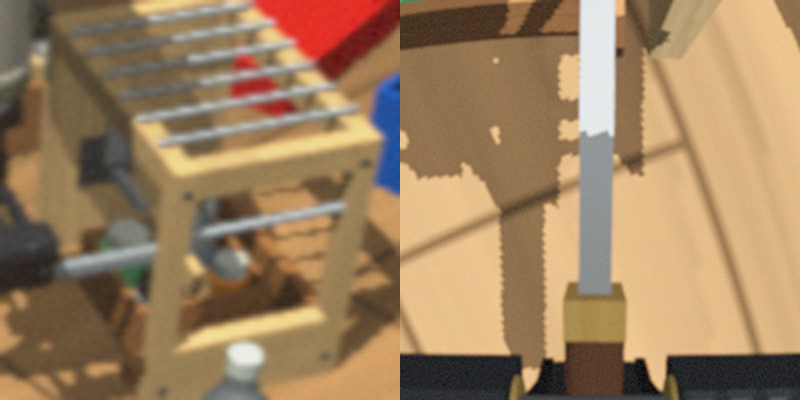

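```bash
python3 -m inch '[{"dr":[0,0,0],"xyz":[0,0.005,0],"jaw":0.0},{"dr":[0,0,0],"xyz":[0.015,0,0],"jaw":0.0},{"dr":[0,0,0],"xyz":[0.015,0,0],"jaw":0.0},{"dr":[0,0,0],"xyz":[0.015,0,0],"jaw":0.0},{"dr":[0,0,0],"xyz":[0.015,0,0],"jaw":0.0},{"dr":[0,0,0],"xyz":[0.007,0,0],"jaw":0.0},{"dr":[0,0,0],"xyz":[0,0,0],"jaw":0.0}]'
python3 b.py b5 rod_hook,crate_post,bolt_tab scene,side
python3 -m inch '[{"dr":[0,0,0],"xyz":[0,-0.01,0],"jaw":0.0},{"dr":[0,0,0],"xyz":[0,-0.012,0],"jaw":0.0},{"dr":[0,0,0],"xyz":[0,-0.012,0],"jaw":0.0},{"dr":[0,0,0],"xyz":[0,-0.008,0],"jaw":0.0},{"dr":[0,0,0],"xyz":[0,-0.003,0],"jaw":0.0},{"dr":[0,0,0],"xyz":[0,0,0],"jaw":0.0}]'
python3 b.py b6 rod_hook,crate_post,bolt_tab scene,side
```

```text
time: 16.27
ee_pos: [0.5769, 0.0064, 0.1146]
tool_rot: [0.825, 0.565, -0.0, -0.0]
ft_force: [-0.1, -0.3, -1.0]
gripper_width: 0.0173
grip_force: 29.9
t 16.2667 TCP F [-0.0722 -0.0667  0.1146] yaw 68.82126439846132 tilt x,y [ 0.0002 -0.0004] hook F [ 0.1276 -0.0356  0.1247] tip [ 0.1275 -0.0206  0.1247]
scene rod_hook 0.83 [344.576  182.8992] [ 0.1199 -0.0403  0.1246]
scene crate_post 0.6 [335.9232 180.5184] [ 0.1025 -0.0143  0.12  ]
scene crate_post 0.56 [275.712 124.992] [0.0436 0.3993 0.12  ]
scene bolt_tab 0.47 [307.6096 167.1936] [0.0423 0.0799 0.124 ]
side crate_post 0.69 [221.2864 140.0832] [ 0.084  -0.0048  0.12  ]
side crate_post 0.64 [113.2032 150.6816] [0.0825 0.3588 0.12  ]
time: 17.17
ee_pos: [0.5338, 0.0205, 0.1151]
tool_rot: [0.826, 0.564, 0.0, -0.001]
ft_force: [0.3, -0.5, -0.8]
gripper_width: 0.018
grip_force: 29.9
t 17.1667 TCP F [-0.075  -0.0214  0.1151] yaw 68.63737526706 tilt x,y [ 0.0011 -0.0005] hook F [0.1249 0.009  0.1253] tip [0.1249 0.024  0.1253]
scene rod_hook 0.59 [336.6912 175.9104] [0.1129 0.0025 0.1251]
scene rod_hook 0.28 [308.3776 157.4016] [0.0686 0.1348 0.1251]
scene crate_post 0.85 [334.4896 178.9824] [ 0.1019 -0.005   0.12  ]
scene crate_post 0.55 [276.0192 124.4928] [0.0462 0.4029 0.12  ]
scene bolt_tab 0.63 [308.224  163.0848] [0.0544 0.1028 0.124 ]
side crate_post 0.86 [219.904  138.8928] [ 0.0932 -0.0013  0.12  ]
side crate_post 0.8 [116.48  151.488] [0.075 0.348 0.12 ]
side bolt_tab 0.65 [194.7136 144.192 ] [0.0665 0.0886 0.124 ]
```

```bash
python3 -m inch '[{"dr":[0,0,0],"xyz":[-0.006,0,0],"jaw":0.0},{"dr":[0,0,0],"xyz":[-0.006,0,0],"jaw":0.0},{"dr":[0,0,0],"xyz":[-0.006,0,0],"jaw":0.0},{"dr":[0,0,0],"xyz":[-0.006,0,0],"jaw":0.0},{"dr":[0,0,0],"xyz":[-0.006,0,0],"jaw":0.0},{"dr":[0,0,0],"xyz":[-0.006,0,0],"jaw":0.0},{"dr":[0,0,0],"xyz":[-0.006,0,0],"jaw":0.0},{"dr":[0,0,0],"xyz":[-0.006,0,0],"jaw":0.0}]'
python3 b.py b7 rod_hook,crate_post,crate_back scene,side
```

```text
time: 18.23
ee_pos: [0.5166, -0.0253, 0.115]
tool_rot: [0.826, 0.563, 0.0, -0.0]
ft_force: [0.2, 2.3, -1.8]
gripper_width: 0.0177
grip_force: 29.9
t 18.2333 TCP F [-0.1238 -0.0223  0.115 ] yaw 68.59420414620767 tilt x,y [ 0.0004 -0.    ] hook F [0.0761 0.0081 0.1251] tip [0.0761 0.0231 0.1251]
scene rod_hook 0.9 [325.0176 178.2144] [0.0704 0.0018 0.125 ]
scene crate_post 0.83 [328.6016 183.8976] [ 0.0714 -0.0246  0.12  ]
scene crate_back 0.73 [331.776  198.6048] [0.1085 0.0048 0.03  ]
scene crate_back 0.49 [127.8976 310.5024] [-0.6    -0.2707  0.03  ]
side crate_post 0.64 [221.7984 141.504 ] [ 0.0739 -0.005   0.12  ]
side crate_back 0.89 [220.2112 163.8912] [0.074  0.0036 0.03  ]
side crate_back 0.73 [123.2896 190.1184] [-0.0237  0.3376  0.03  ]
```

```bash
python3 -m inch '[{"dr":[0,0,0],"xyz":[-0.008,0,0],"jaw":0.0},{"dr":[0,0,0],"xyz":[-0.008,0,0],"jaw":0.0},{"dr":[0,0,0],"xyz":[-0.008,0,0],"jaw":0.0},{"dr":[0,0,0],"xyz":[-0.008,0,0],"jaw":0.0},{"dr":[0,0,0],"xyz":[-0.008,0,0],"jaw":0.0},{"dr":[0,0,0],"xyz":[-0.008,0,0],"jaw":0.0},{"dr":[0,0,0],"xyz":[-0.008,0,0],"jaw":0.0},{"dr":[0,0,0],"xyz":[-0.008,0,0],"jaw":0.0},{"dr":[0,0,0],"xyz":[-0.008,0,0],"jaw":0.0},{"dr":[0,0,0],"xyz":[-0.008,0,0],"jaw":0.0},{"dr":[0,0,0],"xyz":[-0.008,0,0],"jaw":0.0},{"dr":[0,0,0],"xyz":[-0.008,0,0],"jaw":0.0},{"dr":[0,0,0],"xyz":[-0.006,0,0],"jaw":0.0},{"dr":[0,0,0],"xyz":[-0.004,0,0],"jaw":0.0},{"dr":[0,0,0],"xyz":[0,0,0],"jaw":0.0}]'
python3 b.py b8 rod_hook,crate_post,crate_back,bay_roof scene,side,wrist
python3 - <<'E'
import cv2
a=cv2.imread('pics/b8scene.png')[130:250,270:390];b=cv2.imread('pics/b8wrist.png')[:280,100:380]
cv2.imwrite('pics/b8c.png',cv2.hconcat([cv2.resize(x,(400,400),interpolation=2) for x in(a,b)]))
E
```

```text
time: 19.88
ee_pos: [0.4777, -0.1246, 0.1149]
tool_rot: [0.826, 0.563, -0.0, 0.0]
ft_force: [0.2, 0.1, -1.8]
gripper_width: 0.0178
grip_force: 29.9
t 19.8833 TCP F [-0.2306 -0.0225  0.1149] yaw 68.51975089013979 tilt x,y [-0.0002 -0.0001] hook F [-0.0306  0.0076  0.1249] tip [-0.0306  0.0226  0.1249]
scene rod_hook 0.84 [293.2224 180.4032] [-0.0338  0.0207  0.1249]
scene crate_post 0.92 [296.6016 187.8912] [-0.036  -0.0146  0.12  ]
scene crate_post 0.73 [277.6064 123.4176] [0.0552 0.4094 0.12  ]
scene crate_back 0.76 [261.9904 150.4896] [-0.0204  0.3728  0.03  ]
scene crate_back 0.6 [301.312 203.712] [-0.0025  0.0092  0.03  ]
scene bay_roof 0.68 [242.176  200.2176] [-0.2509 -0.1304  0.205 ]
scene bay_roof 0.55 [312.32   157.4016] [0.0236 0.0161 0.205 ]
side rod_hook 0.8 [222.1056 156.288 ] [-0.0305  0.0094  0.1249]
side rod_hook 0.68 [289.1776 245.4144] [-0.4917 -0.0937  0.1249]
side crate_post 0.71 [225.3824 158.7072] [-0.0394  0.0001  0.12  ]
side crate_post 0.62 [114.7904 151.9872] [0.0728 0.3534 0.12  ]
side crate_back 0.85 [124.3136 189.3888] [-0.0201  0.3344  0.03  ]
side crate_back 0.64 [225.6896 177.6   ] [-0.0157 -0.0021  0.03  ]
wrist crate_back 0.49 [231.1168  11.904 ] [-0.0728 -0.0029  0.03  ]
wrist bay_roof 0.56 [253.7984 229.7856] [-0.1911 -0.0234  0.205 ]
```

View pics/b8c.png

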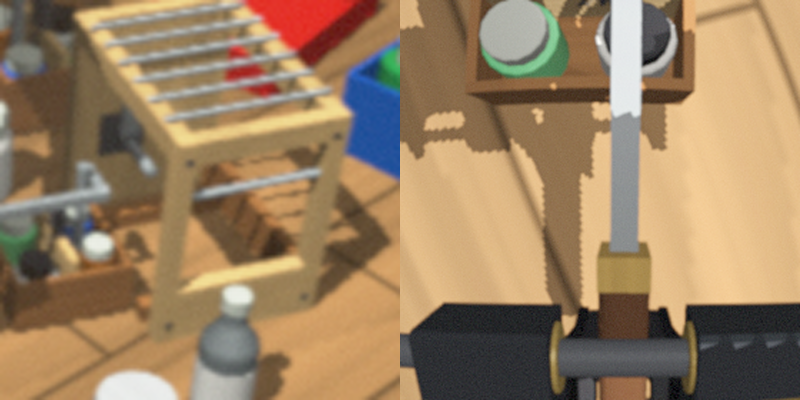

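```bash
python3 -m inch '[{"dr":[0,0,0],"xyz":[-0.004,0,0],"jaw":0.0},{"dr":[0,0,0],"xyz":[-0.004,0,0],"jaw":0.0},{"dr":[0,0,0],"xyz":[-0.003,0,0],"jaw":0.0},{"dr":[0,0,0],"xyz":[0,0,0],"jaw":0.0},{"dr":[0,0,0],"xyz":[0.005,0,0],"jaw":0.0},{"dr":[0,0,0],"xyz":[0.005,0,0],"jaw":0.0},{"dr":[0,0,0],"xyz":[0,0,0],"jaw":0.0},{"dr":[0,0,0],"xyz":[0,0,-0.005],"jaw":0.0},{"dr":[0,0,0],"xyz":[0,0,-0.01],"jaw":0.0},{"dr":[0,0,0],"xyz":[0,0,-0.015],"jaw":0.0},{"dr":[0,0,0],"xyz":[0,0,-0.015],"jaw":0.0},{"dr":[0,0,0],"xyz":[0,0,-0.015],"jaw":0.0},{"dr":[0,0,0],"xyz":[0,0,0],"jaw":0.0}]'
python3 b.py b9 rod_hook,crate_post,crate_back scene,side
```

```text
time: 21.72
ee_pos: [0.4793, -0.1251, 0.1781]
tool_rot: [0.826, 0.563, 0.002, 0.001]
ft_force: [1.2, 0.3, -1.6]
gripper_width: 0.0176
grip_force: 29.9
t 21.7167 TCP F [-0.2304 -0.0241  0.1781] yaw 68.55641105218089 tilt x,y [0.0022 0.0038] hook F [-0.0305  0.0061  0.1884] tip [-0.0305  0.0211  0.1884]
scene rod_hook 0.86 [297.984  166.0032] [-0.0276  0.0071  0.1881]
scene crate_post 0.8 [293.12   188.3904] [-0.0477 -0.0138  0.12  ]
scene crate_post 0.62 [277.1968 124.1088] [0.0517 0.4045 0.12  ]
scene crate_back 0.79 [261.5808 152.4096] [-0.0265  0.3595  0.03  ]
scene crate_back 0.55 [297.5232 205.4016] [-0.0182  0.0045  0.03  ]
side crate_post 0.83 [225.024 160.704] [-0.0513  0.0031  0.12  ]
side crate_post 0.65 [114.8928 150.6816] [0.0814 0.3533 0.12  ]
side crate_back 0.93 [125.696  190.8864] [-0.0296  0.3299  0.03  ]
```

```bash
python3 -m inch '[{"dr":[0,0,0],"xyz":[-0.02,0,0],"jaw":0.0},{"dr":[0,0,0],"xyz":[-0.03,0,0],"jaw":0.0},{"dr":[0,0,0],"xyz":[-0.03,0,0],"jaw":0.0},{"dr":[0,0,0],"xyz":[-0.03,0,0],"jaw":0.0},{"dr":[0,0,0],"xyz":[-0.02,0,0],"jaw":0.0},{"dr":[0,0,5],"xyz":[0,0,0],"jaw":0.0},{"dr":[0,0,6.4],"xyz":[0,0,0],"jaw":0.0},{"dr":[0,0,6.4],"xyz":[0,0,0],"jaw":0.0},{"dr":[0,0,6.4],"xyz":[0,0,0],"jaw":0.0},{"dr":[0,0,6.4],"xyz":[0,0,0],"jaw":0.0},{"dr":[0,0,6.4],"xyz":[0,0,0],"jaw":0.0},{"dr":[0,0,6.4],"xyz":[0,0,0],"jaw":0.0},{"dr":[0,0,6.4],"xyz":[0,0,0],"jaw":0.0},{"dr":[0,0,6.4],"xyz":[0,0,0],"jaw":0.0},{"dr":[0,0,5.7],"xyz":[0,0,0],"jaw":0.0},{"dr":[0,0,0],"xyz":[0,0,0],"jaw":0.0},{"dr":[0,0,0],"xyz":[0,0,0],"jaw":0.0}]'
python3 - <<'E'
from h import *
np.set_printoptions(precision=4,suppress=True)
s=arm.read_state();R=Ro.from_quat(s['tool_rot']).as_matrix();o=np.array(s['ee_pos'])
print(o,np.degrees(np.arctan2(R[1,0],R[0,0])),R[2],R.T@(np.array([.4745,-.296,.0095])-o))
p=arm.get_image('side');print([(d['conf'],np.array(d['point'])*[512,384]) for n in('rod','rod_hook') for d in arm.pinpoint(p,n)[:1]])
E
```

```text
time: 23.53
ee_pos: [0.4302, -0.2454, 0.1747]
tool_rot: [0.998, 0.06, -0.0, 0.0]
ft_force: [-1.0, 0.4, -1.1]
gripper_width: 0.018
grip_force: 29.9
[ 0.4302 -0.2454  0.1747] 6.882849440402843 [-0.0006 -0.     -1.    ] [0.038  0.0555 0.1652]
[(0.76, array([253.4912, 203.2896])), (0.76, array([302.08  , 173.4912]))]
```

```bash
python3 -m inch '[{"dr":[0,0,0],"xyz":[0.019,0.028,0],"jaw":0.0},{"dr":[0,0,0],"xyz":[0.019,0.0275,0],"jaw":0.0},{"dr":[0,0,0],"xyz":[0,0,0.03],"jaw":0.0},{"dr":[0,0,0],"xyz":[0,0,0.03],"jaw":0.0},{"dr":[0,0,0],"xyz":[0,0,0.03],"jaw":0.0},{"dr":[0,0,0],"xyz":[0,0,0.03],"jaw":0.0},{"dr":[0,0,0],"xyz":[0,0,0.02],"jaw":0.0},{"dr":[0,0,0],"xyz":[0,0,0.01],"jaw":0.0},{"dr":[0,0,0],"xyz":[0,0,0.007],"jaw":0.0},{"dr":[0,0,0],"xyz":[0,0,0],"jaw":0.0},{"dr":[0,0,0],"xyz":[0,0,0],"jaw":0.0}]'
```

```text
time: 24.6
ee_pos: [0.4699, -0.2907, 0.02]
tool_rot: [0.998, 0.058, 0.0, 0.001]
ft_force: [0.7, 0.1, -1.8]
gripper_width: 0.0181
grip_force: 29.9
```

```bash
python3 -m inch '[{"dr":[0,0,0],"xyz":[0.004,0.003,0.004],"jaw":0.0},{"dr":[0,0,0],"xyz":[0,0,0.004],"jaw":0.0},{"dr":[0,0,0],"xyz":[0,0,0],"jaw":0.0}]'
python3 -m inch '[{"dr":[0,0,0],"xyz":[0,0,0.002],"jaw":0.0},{"dr":[0,0,0],"xyz":[0,0,0],"jaw":0.0}]'
```

```text
time: 24.85
ee_pos: [0.4742, -0.2928, 0.011]
tool_rot: [0.998, 0.058, 0.0, 0.0]
ft_force: [0.3, 0.5, -2.4]
gripper_width: 0.0175
grip_force: 29.9
time: 25.02
ee_pos: [0.4738, -0.2929, 0.0091]
tool_rot: [0.998, 0.058, 0.0, 0.0]
ft_force: [-0.4, -1.0, -2.2]
gripper_width: 0.0181
grip_force: 29.9
```

```bash
python3 -m inch '[{"dr":[0,0,0],"xyz":[0,0,0.001],"jaw":0.0},{"dr":[0,0,0],"xyz":[0,0,0],"jaw":0.0}]'
python3 -m inch '[{"dr":[0,0,0],"xyz":[0,0,0],"jaw":0.06},{"dr":[0,0,0],"xyz":[0,0,0],"jaw":0.06},{"dr":[0,0,0],"xyz":[0,0,0],"jaw":0.06},{"dr":[0,0,0],"xyz":[0,0,0],"jaw":0.06},{"dr":[0,0,0],"xyz":[0,0,0],"jaw":0.06},{"dr":[0,0,0],"xyz":[0,0,0],"jaw":0.06},{"dr":[0,0,0],"xyz":[0,0,-0.01],"jaw":0.06},{"dr":[0,0,0],"xyz":[0,0,-0.03],"jaw":0.06},{"dr":[0,0,0],"xyz":[0,0,-0.03],"jaw":0.06},{"dr":[0,0,0],"xyz":[0,0,-0.03],"jaw":0.06},{"dr":[0,0,0],"xyz":[0,0,-0.03],"jaw":0.06},{"dr":[0,0,0],"xyz":[0,0,-0.03],"jaw":0.06},{"dr":[0,0,0],"xyz":[0,0,-0.03],"jaw":0.06},{"dr":[0,0,0],"xyz":[0,0,-0.03],"jaw":0.06},{"dr":[0,0,0],"xyz":[0,0,0],"jaw":0.06}]'
python3 w.py w9 rod,rod_hook,mat | grep -v '\[\['
python3 b.py b9 bolt_tab,crate_back,crate_post scene,side; python3 a.py | grep -E 'scene|side|rod|bottle|jar|tin|mug|crate'
```

```text
time: 25.18
ee_pos: [0.4738, -0.293, 0.009]
tool_rot: [0.998, 0.058, 0.0, -0.0]
ft_force: [-2.8, 2.9, 10.4]
gripper_width: 0.018
grip_force: 29.9
time: 26.43
ee_pos: [0.4751, -0.2946, 0.2339]
tool_rot: [0.998, 0.057, 0.003, 0.002]
ft_force: [0.6, -0.5, -0.2]
gripper_width: 0.0596
grip_force: 0.0
 [ 1.     -0.0001  0.0002  0.0007]
 [-0.0002 -0.2492  0.9685 -0.1621]
 [ 0.      0.      0.      1.    ]]
rod 0.79 [252.6208 162.5856] [ 0.483  -0.2911  0.019 ]
rod_hook 0.67 [230.0928  16.2048] [ 0.6702 -0.2407  0.019 ]
rod_hook 0.48 [252.416  163.8912] [ 0.4813 -0.291   0.019 ]
mat 0.74 [426.9056 146.688 ] [ 0.5384 -0.548   0.    ]
mat 0.63 [257.28  125.184] [ 0.5307 -0.2917  0.    ]
t 26.6333 TCP F [-0.3883 -0.0799  0.2276] yaw 6.624083072962948 tilt x,y [-0.0006 -0.0001] hook F [-0.2675 -0.2421  0.2375] tip [-0.2543 -0.235   0.2375]
scene bolt_tab 0.44 [308.8896 164.0832] [0.0541 0.0964 0.124 ]
scene crate_back 0.92 [266.1888 151.6032] [-0.0071  0.36    0.03  ]
scene crate_back 0.58 [296.0896 206.784 ] [-0.0256 -0.001   0.03  ]
scene crate_post 0.93 [276.3776 123.6864] [0.0498 0.4087 0.12
[... 1344 characters left out ...]
0.055 0.12 ]
crate_post 0.63 [113.51  152.486] [0.234 0.295 0.12 ]
crate_back 0.7 [125.901 189.581] [0.227 0.198 0.03 ]
crate_back 0.56 [228.506 180.595] [0.536 0.062 0.03 ]
crate_back 0.42 [277.094 249.6  ] [ 0.476 -0.306  0.03 ]
rod 0.64 [195.379 146.189] [0.557 0.343 0.019]
rod 0.59 [277.197 252.096] [ 0.478 -0.305  0.019]
rod_hook 0.93 [317.696 219.187] [ 0.667 -0.251  0.019]
paint_bottle 0.39 [284.826 175.411] [ 0.742  0.021 -0.   ]
paint_jar 0.93 [175.718 201.408] [ 0.351  0.089 -0.   ]
tin 0.72 [307.61  189.696] [ 0.756 -0.091  0.   ]
tin 0.38 [227.789 160.09 ] [ 0.625  0.218 -0.   ]
tin 0.35 [227.994 193.19 ] [0.519 0.037 0.   ]
brush_mug 0.97 [351.181 303.398] [ 0.538 -0.548  0.   ]
```

```bash
python3 -c "
from workcell import arm
print(arm.sign_off())"
```

```text
the job is handed in; nothing more can be done
None
```

The job is handed in at about 28 s of the 54 s allowed: the bolt was pushed to its stop, the crate was drawn about 18 mm clear of the mouth, and the rod lies back on the mat. In the last camera check the bystanders I measured were where they started.

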